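# Hang the oven-rack puller on the hook inside the low cabinet

### The job

Hang the oven-rack puller up in the low wooden cabinet: tip it ring end up so that it goes in under the front board, find the hidden hook on the back wall by feel, and drop the ring over the hook's upright so that it hangs there with its rod lying on the front ledge and its handle sticking out. Be gentle, never pushing the puller hard against the cabinet or its hook, and leave the mug, candle, jar and the matchbox on the roof where they are.

Things in the scene. Friction and masses are not known exactly. Their poses are not given: they have to be found in the camera images.
- puller_handle (a point): Centre of the 70x22x26 mm (x,y,z) wooden handle of the loose oven-rack puller (about 120 g), lying flat on the table, this point 13 mm up. x points along the tool to its ring, z up. An 8 mm steel rod leaves the handle's front end, drops 9 mm and runs along x at ring level. The tool is ring-heavy: its balance point is 100 mm ahead of here.
- puller_ring (a point): Centre of the closed steel ring at the puller's far end: outer diameter 38 mm, hole 22 mm, 8 mm thick, lying in the tool's x-y plane. It is 155 mm ahead of (+x) and 9 mm below (-z) the handle centre, 4 mm above the table while the puller lies flat. Axes as for the handle.
- cabinet: Low open-fronted light wood cabinet on legs, fixed, 210 mm wide, 200 high. Origin under its middle on the table; x points in (front to back), y left seen from the front, z up. In mm: front face x=-60, inner back wall x=46, inner sides y=-95 and 95, floor top z=60, roof underside z=190, top 200. The puller may press on it, and its hook, with at most 20 N.
- box_of_matches: Matchbox 36x53x14 mm lying on the cabinet's roof; bystander. Origin at its underside.
- mug: White mug, 92 mm high, standing to the right of the cabinet; bystander. Origin at its underside.
- candle: Candle in a clear glass, 76 mm across, 90 mm high, standing on the right nearer the robot; bystander. Origin at its underside.
- jar: Jar with a dark lid, 98 mm high, standing behind and left of the cabinet; bystander. Origin at its underside.
- opening (a point): Middle of the cabinet's front opening, 190 mm wide, 56 mm high (z=94 to 150). Above it a board hangs from the roof down to z=150; below it is a ledge, flat top z=94, reaching 14 mm out in front of the face. The board is too low for a level rod with its ring over the hook: slope the puller ring-up by 15 to 28 degrees. Hung, it slopes about 21, rod on the ledge. Cabinet axes.
- hook_rail (a point): Middle of the hook's range, not the hook. One hook of 6 mm steel wire on a back-wall rail: level arm (axis z=130) out from the wall to x=15, there an upright to a tip at z=155. It is clamped anywhere within 35 mm either side (y) of this point, unreported: slide the ring sideways between arm and tip height till it meets the upright. Ring hung: centre z about 132. Cabinet axes.
Things that resemble listed ones, but are neither listed nor needed, are in the scene too. What is meant by the part that bears puller_handle is not red, and is the larger of those in its own colour.

How it is judged:
On the way:
1. the ring is carried into the cabinet under the front board (x of puller_ring in the frame of cabinet between -0.04 and 0.05 m and y of puller_ring in the frame of cabinet between -0.1 and 0.1 m and height (world z) of puller_ring between 0.065 and 0.19 m), for 0.1 s.
At the end, for the whole second after the job is handed in: The puller hangs released and still in the cabinet: ring centre 120 to 145 mm above the table (nothing but the hook holds it there; on top of the tip it would be higher), within 16 mm of the hook's upright in depth and 55 mm of the cabinet's middle sideways (height (world z) of puller_ring between 0.12 and 0.145 m and x of puller_ring in the frame of cabinet between -0.001 and 0.031 m and y of puller_ring in the frame of cabinet between -0.055 and 0.055 m and contact force between puller and cabinet above 0.3 N and linear speed of puller below 0.02 m/s and angular speed of puller below 0.2 rad/s); the robot touches nothing.
It fails at once if the puller is pushed against the cabinet or its hook with more than 20 N (contact force between puller and cabinet above 20 N).
It fails at once if the mug, candle, jar or matchbox is shifted by more than 20 mm (distance of any of mug, candle, jar, box_of_matches from where it was at the start of the episode above 0.02 m).
It also fails if it takes over 48 s, if anything falls off the work surface, if the arm or the gripper's body presses on something with over 40 N, if the wrist force passes 120 N, or if a joint passes its speed limit or range.

### The arm

A 7-joint arm with a two-finger parallel gripper is mounted at the origin on a cart in front of the work surface, level with it; the furniture and walls round the work are solid. World frame = base frame: x ahead of the robot, y to its left, z up, the work surface at z = 0. Lengths are in m, angles in rad, forces in N, time in s.
With the tool pointing down it reaches from about 0.425 to 1.025 m from the base axis. Payload 3.6 kg.
Tool frame: the origin (TCP) lies between the finger pads; the fingertips stand 17 mm ahead of it and the grasp point (between the pads) lies 2 mm behind it; z points along the fingers, y is the line along which they close (so a half turn about z gives the same grasp; the last joint's range is limited). The gripper opens to 85 mm and grips with 20 to 120 N. Pads are 22 mm wide; open, the fingers measure 114 mm over their backs; the gripper's body (76 mm by 85 mm) begins 54 mm behind the grasp point. The pads swing forward as they close: fully open they stand 13 mm farther back than shut.
Start: joints at [1.175, 0.591, 0.048, 1.609, -0.033, 0.943, -0.034], TCP at [0.216, -0.692, 0.248] pointing down, gripper open.
Joint ranges: [-2.69, 2.69], [-0.47, 2.24], [-1.27, 1.36], [0.19, 2.51], [-1.53, 4.68], [0.08, 2.07], [-3.09, 3.09]. Speed limits (rad/s): [2.57, 2.57, 3.14, 3.14, 3.14, 3.14, 3.14].

### API

Orientations are given as a unit quaternion [w, x, y, z].
In Python, from cell import bot gives the robot as it stands.
- The arm moves only by the tool drive_tool, never from a script. Its argument "motion" is one flat list of numbers, 7 for each row, row after row: the shift along the tool's x, y, z in units of 800 mm (1.0 is 800 mm), then the turn, a rotation vector about the tool's x, y, z in units of 4 degrees (1.0 is 4 degrees), then the opening, from -1 (shut) to 1 (fully open), so that 0 is half open. A call has 1 to 12 rows; each row shifts and turns the commanded pose from where the row before left it, along the tool's axes as they then stand; what a row does not reach is not made up. A row lasts 1/8 s, in which the tool goes at most 62.5 mm and 10.7 degrees, less where a joint would pass 70% of its speed; a pose out of reach is approached as far as the arm can. A call with a number of a shift or a turn outside -1 to 1 is refused whole. A call with a gripper value outside its range is refused whole. The fingers move at their own pace and stop on an object; "grip_force" is the grip in N (left out, the last holds). Time passes only in rows, so rows that do not move let the fingers close. It gives the time, the measured TCP pose, the force, the opening and the grip force at its end, in the units of the state.
- bot.state(): the state, without advancing time (a new reading comes with each control period).
- bot.capture(name): name is "side" or "top"; returns the picture (384x512x3 uint8, red, green, blue); there is no depth.
- bot.get_calibration(name): a dict with "fx", "fy", "cx", "cy" (pixels), "extrinsics" (4x4, takes a point from camera to world coordinates). Camera axes: x right, y up, looking along -z (the intrinsics and any distortion apply to the point x, -y, -z); pixel columns grow to the right and rows downward; lengths in m; the calibration is good to about 2 mm. A picture is of the moment at which its call begins. get_calibration takes no time and is no camera call.
- bot.job_done(): hands the job in; it is judged then, once.
The state is a dict: "time": time; "joints": joint angles; "qvel": joint speeds; "joint_efforts": joint torques, N m; "tool_pos": TCP position; "eef_rot": TCP orientation; "ft_force": force on the tool from outside, world axes, zero at the start; "wrist_torque": the same for the moment, N m; "opening": finger opening in m; "grip_force": force on a finger pad.
Only numpy, scipy, OpenCV 4.12 (cv2) and the standard library are available. Lean on these libraries where they do the work, as an engineer would, in place of code of your own. Each camera call takes 0.05 s, during which the arm holds its last target. There are 200 camera calls.

## Working session

There is one attempt and no reset: what is moved stays moved. The work goes in short steps, Python scripts to look and compute and a tool call to move; the robot and the scene stay as the last step left them, time stands still between calls to the robot, and variables do not carry over. Pictures are saved under pics/ and viewed, at most 10 in all, crops included, and the job is handed in when it is done.

Besides the shell and the picture viewer there is one more tool, called after "Call:" as name(argument=value, ...), one argument or row to a line, values as JSON. drive_tool: Moves the arm, as the interface text tells. Shifts and turns lie within -1 to 1; 1 stands for 800 mm of shift or 4 degrees of turn. Its arguments: {"type":"object","properties":{"motion":{"type":"array","items":{"type":"number","minimum":-1,"maximum":1}},"grip_force":{"type":"number"}},"required":["motion"]}

```bash
ls; mkdir -p pics; python3 - <<'E'
from cell import bot
import cv2
for n in("top","side"):
    im=bot.capture(n); cv2.imwrite(f"pics/{n}0.png",im[:,:,::-1]); c=bot.get_calibration(n); print(n,c)
print(bot.state())
E
```

```text
pics
top {'fx': 498.2397812038798, 'fy': 498.2397812038798, 'cx': 257.99160010789006, 'cy': 194.26179723791054, 'extrinsics': array([[-1.78753343e-02,  9.93406734e-01, -1.13241041e-01,
         4.35837440e-01],
       [-9.99839006e-01, -1.79370374e-02,  4.74057037e-04,
        -1.42318115e-01],
       [-1.56027733e-03,  1.13231284e-01,  9.93567432e-01,
         1.33383662e+00],
       [ 0.00000000e+00,  0.00000000e+00,  0.00000000e+00,
         1.00000000e+00]])}
side {'fx': 415.0013571772675, 'fy': 415.0013571772675, 'cx': 257.0386087876263, 'cy': 192.16273434700844, 'extrinsics': array([[-0.85909992,  0.30838917, -0.40846474,  0.1246391 ],
       [-0.51177744, -0.52632547,  0.67901794,  0.61609443],
       [-0.00558362,  0.79238729,  0.60999279,  0.81894098],
       [ 0.        ,  0.        ,  0.        ,  1.        ]])}
{'time': 0.1, 'joints': array([ 1.17549968,  0.59206441,  0.04833394,  1.60969301, -0.03330343,
        0.94268896, -0.03373158]), 'qvel': array([-2.76833918e-04, -1.16585077e-03,  2.38979218e-04, -4.22998804e-03,
        2.21716160e-03,  7.17598673e-04, -3.17373374e-05]), 'joint_efforts': array([ 4.91653584e-03, -5.49997115e+01,  1.55304898e+00, -1.98825109e+01,
        9.68636916e-03,  3.76012526e-03,  1.75943603e-05]), 'tool_pos': array([ 0.21528019, -0.69155871,  0.24722964]), 'eef_rot': array([-1.00067044e-03,  9.88634254e-01,  1.50337162e-01, -2.18138234e-04]), 'ft_force': array([ 0.25256545,  0.7148229 , -0.32595346]), 'wrist_torque': array([-0.07150559,  0.03534569, -0.03813997]), 'grip_force': 0.0, 'opening': 0.0856353187112299}
```

View pics/top0.png

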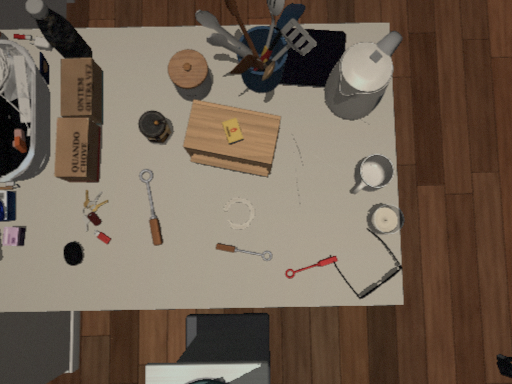

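View pics/side0.png

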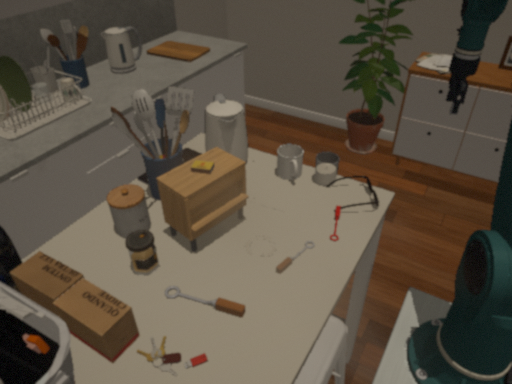

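Three candidates in the top picture: the red puller (310,267), a small brown-handled one (handle 226,247, ring 267,255), and a larger brown-handled one (handle 156,232, ring 146,176). I choose the larger brown one, whose ring distance of 57 px is about 155 mm. The cabinet is at (233,138) with its front facing the robot.

```bash
cat > h.py <<'E'
import numpy as np, cv2
from cell import bot
def ray(n,u,v):
    c=bot.get_calibration(n);E=c["extrinsics"]
    d=E[:3,:3]@np.array([(u-c["cx"])/c["fx"],-(v-c["cy"])/c["fy"],-1]);return E[:3,3],d
def at(n,u,v,z):
    o,d=ray(n,u,v);return o+d*(z-o[2])/d[2]
def pix(n,P):
    c=bot.get_calibration(n);E=c["extrinsics"];p=E[:3,:3].T@(np.asarray(P)-E[:3,3])
    return c["cx"]+c["fx"]*p[0]/-p[2],c["cy"]-c["fy"]*p[1]/-p[2]
def crop(n,name,u0,v0,u1,v1,s,im=None):
    im=bot.capture(n) if im is None else im
    cv2.imwrite("pics/"+name,cv2.resize(im[v0:v1,u0:u1,::-1],None,fx=s,fy=s,interpolation=cv2.INTER_CUBIC))
E
python3 - <<'E'
from h import *
im=cv2.imread("pics/top0.png")[:,:,::-1]
crop("top","c1.png",130,90,290,250,3.75,im) if 0 else crop("top","c1.png",130,92,290,252,3.7,im)
E
```

```text
(no output)
```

View pics/c1.png

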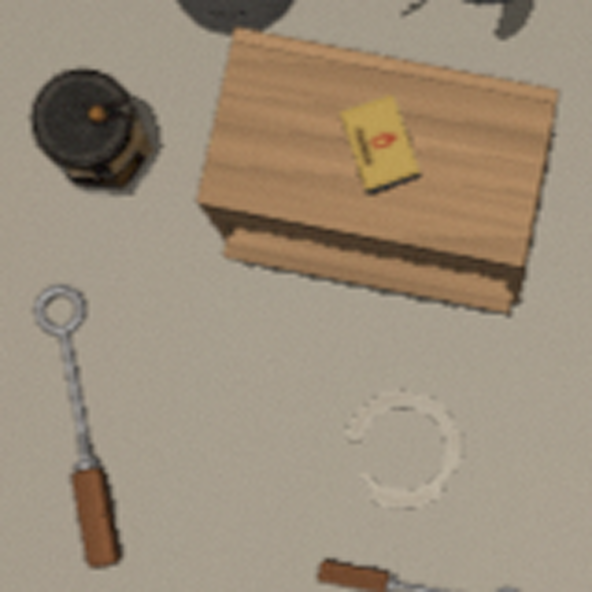

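The crop shows the chosen puller: ring at crop (61,310), handle centre (96,516). The roof corners are at (236,30), (557,92), (523,268), (200,204).

```bash
python3 - <<'E'
from h import *
def A(x,y,z): return at("top",130+(x+.5)/3.7-.5,92+(y+.5)/3.7-.5,z)
C=[A(236,30,.2),A(557,92,.2),A(523,268,.2),A(200,204,.2)]
for c in C: print("roof",c.round(4))
print("len",[np.linalg.norm(C[i]-C[(i+1)%4]).round(4) for i in range(4)])
L=A(224,253,.094);R=A(512,313,.094);print("ledge",L,R,np.linalg.norm(L-R))
yl=C[0]-C[1]+C[3]-C[2]; print("yaw deg (y axis)",np.degrees(np.arctan2(-yl[0],yl[1])), "ledge",np.degrees(np.arctan2(-(L-R)[0],(L-R)[1])))
r=A(61,310,.006);hb=A(104,567,.024);hf=A(88,465,.024);h=(hb+hf)/2
print("ring",r,"handle",h,hb,hf,"d",np.linalg.norm((r-h)[:2]),np.linalg.norm(hb-hf),"yaw",np.degrees(np.arctan2(*(r-h)[1::-1])))
E
```

```text
roof [0.7905 0.0043 0.2   ]
roof [ 0.7466 -0.1978  0.2   ]
roof [ 0.6346 -0.1741  0.2   ]
roof [0.6789 0.0272 0.2   ]
len [np.float64(0.2069), np.float64(0.1145), np.float64(0.2061), np.float64(0.114)]
ledge [0.66725604 0.02673283 0.094     ] [ 0.62232577 -0.16892493  0.094     ] 0.20075031477757205
yaw deg (y axis) -12.327700466243778 ledge -12.933011127633137
ring [0.64371885 0.15756158 0.006     ] handle [0.49280649 0.12756627 0.024     ] [0.45658696 0.12169524 0.024     ] [0.52902601 0.1334373  0.024     ] d 0.1538644204450385 0.07338455395314948 yaw 11.241589521557147
```

```bash
cat >> h.py <<'E'
from scipy.spatial.transform import Rotation as Ro
def cur():
    s=bot.state();q=s["eef_rot"];return s["tool_pos"],Ro.from_quat([q[1],q[2],q[3],q[0]])
def Rt(yaw,pitch=0):  # tool down, x at world yaw (deg), ring-up pitch
    y=np.radians(yaw);X=np.array([np.cos(y),np.sin(y),0])
    return Ro.from_euler("ZYX",[yaw,-pitch,0],degrees=True)*Ro.from_euler("x",180,degrees=True)
CAB=np.array([.714,-.0855,0]);CY=-12.4
Rc=Ro.from_euler("z",CY,degrees=True)
def plan(p,R,p0=None,R0=None):
    a,b=cur(); p0=a if p0 is None else p0; R0=b if R0 is None else R0
    print("shift mm, tool axes:",(R0.inv().apply(np.asarray(p)-p0)*1e3).round(1)," units",(R0.inv().apply(np.asarray(p)-p0)/.8).round(4),
     "turn units",(np.degrees((R0.inv()*R).as_rotvec())/4).round(2))
E
python3 - <<'E'
from h import *
p,R=cur()
w=np.array([.50,-.30,.25]);plan(w,R)
X=np.array([.1*0+np.cos(np.radians(11.2)),np.sin(np.radians(11.2)),0])
g=np.array([.4928,.1276,0])+.010*X; g[2]=.15
print(g);plan(g,Rt(11.2),w)
# check cabinet in side view
for P in [(-.06,.105,.2),(-.06,-.105,.2),(.056,.105,.2),(-.074,.105,.094)]: print(np.round(pix("side",CAB+Rc.apply(P)),1),np.round(pix("top",CAB+Rc.apply(P)),1))
for P in ([.4928,.1276,.013],[.6437,.1576,.004]): print(np.round(pix("side",P),1))
E
```

```text
shift mm, tool axes: [ 388.2 -289.2   -2.2]  units [ 0.4853 -0.3615 -0.0028] turn units [0. 0. 0.]
[0.50260955 0.12954234 0.15      ]
shift mm, tool axes: [ 130.2 -409.1  100.8]  units [ 0.1627 -0.5114  0.126 ] turn units [-0.03  0.    1.52]
[185.8 196.8] [182.5 147.2]
[246.6 161.6] [271.5 164.8]
[157.1 177.8] [193.1  99.4]
[193.9 231.8] [187.7 161.2]
[230.7 306.4]
[173.  291.5]
```

Call:
drive_tool(
  motion=[0.0485,-0.036,0,0,0,0,1,0.0485,-0.036,0,0,0,0,1,0.0485,-0.036,0,0,0,0,1,0.0485,-0.036,0,0,0,0,1,0.0485,-0.036,0,0,0,0,1,0.0485,-0.036,0,0,0,0,1,0.0485,-0.036,0,0,0,0,1,0.0485,-0.036,0,0,0,0,1,0.0485,-0.036,0,0,0,0,1,0.0485,-0.036,0,0,0,0,1,0,0,0,0,0,0.75,1,0,0,0,0,0,0.75,1],
)

```text
time: 1.6
tool_pos: [0.5006, -0.3007, 0.2478]
eef_rot: [-0.0, 0.995, 0.099, -0.0]
ft_force: [-0.3, -0.2, -0.0]
opening: 0.0854
grip_force: 0.0
```

```bash
python3 - <<'E'
from h import *
plan([.5026,.1295,.15],Rt(11.2)); print(cur()[0],cur()[1].as_matrix().round(3).tolist())
E
```

```text
shift mm, tool axes: [  86.5 -421.3   98.1]  units [ 0.1081 -0.5267  0.1226] turn units [-0.01  0.01  0.03]
[ 0.50064719 -0.30067192  0.24784454] [[0.981, 0.196, -0.001], [0.196, -0.981, 0.001], [-0.001, -0.001, -1.0]]
```

Call:
drive_tool(
  motion=[0.0108,-0.0527,0.0123,0,0,0,1,0.0108,-0.0527,0.0123,0,0,0,1,0.0108,-0.0527,0.0123,0,0,0,1,0.0108,-0.0527,0.0123,0,0,0,1,0.0108,-0.0527,0.0123,0,0,0,1,0.0108,-0.0527,0.0123,0,0,0,1,0.0108,-0.0527,0.0123,0,0,0,1,0.0108,-0.0527,0.0123,0,0,0,1,0.0108,-0.0527,0.0123,0,0,0,1,0.0108,-0.0527,0.0123,0,0,0,1,0,0,0,0,0,0,1],
)

```text
time: 2.98
tool_pos: [0.5019, 0.133, 0.1491]
eef_rot: [-0.001, 0.995, 0.102, -0.0]
ft_force: [0.4, -0.1, 0.0]
opening: 0.0854
grip_force: 0.0
```

```bash
python3 - <<'E'
from h import *
plan([.5026,.1295,.021],Rt(11.2)); print(cur()[0])
im=bot.capture("side"); crop("side","s1.png",110,200,290,340,4,im)
E
```

```text
shift mm, tool axes: [1.000e-01 3.800e+00 1.281e+02]  units [1.000e-04 4.800e-03 1.601e-01] turn units [-0.03  0.01  0.13]
[0.50187089 0.1330151  0.14910192]
```

View pics/s1.png

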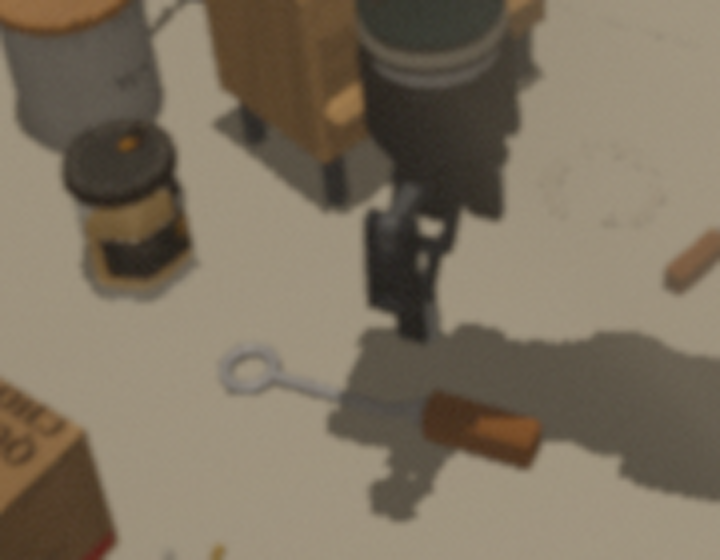

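The side crop shows the puller where predicted (ring at side px 172,292), with the gripper above it. Descending.

Call:
drive_tool(
  motion=[0,0.0048,0.03,0,0,0.13,1,0,0,0.045,0,0,0,1,0,0,0.045,0,0,0,1,0,0,0.03,0,0,0,1,0,0,0.01,0,0,0,1,0,0,0,0,0,0,1],
)

```text
time: 3.78
tool_pos: [0.5034, 0.1236, 0.0219]
eef_rot: [0.0, 0.996, 0.093, -0.0]
ft_force: [0.8, -0.6, 0.8]
opening: 0.0854
grip_force: 0.0
```

Call:
drive_tool(
  motion=[0,0,0,0,0,0,-1,0,0,0,0,0,0,-1,0,0,0,0,0,0,-1,0,0,0,0,0,0,-1,0,0,0,0,0,0,-1,0,0,0,0,0,0,-1],
  grip_force=90,
)

```text
time: 4.53
tool_pos: [0.5037, 0.1251, 0.0228]
eef_rot: [-0.0, 0.996, 0.094, 0.001]
ft_force: [-2.1, 0.7, 7.0]
opening: 0.0199
grip_force: 88.7
```

Call:
drive_tool(
  motion=[0,0,-0.01,0,0,0,-1,0,0,-0.03,0,0,0,-1,0,0,-0.05,0,0,0,-1,0,0,-0.05,0,0,0,-1,0,0,-0.03,0,0,0,-1,0,0,-0.01,0,0,0,-1,0,0,0,0,0,0,-1],
)

```text
time: 5.4
tool_pos: [0.5029, 0.1245, 0.1659]
eef_rot: [0.0, 0.996, 0.094, -0.0]
ft_force: [0.3, -0.8, -1.8]
opening: 0.0201
grip_force: 87.7
```

```bash
python3 - <<'E'
from h import *
p,R=cur(); print(p, R.as_matrix()[:,0])
a=bot.capture("side");b=bot.capture("top")
cv2.imwrite("pics/lift.png",np.hstack([cv2.resize(a[170:320,60:260,::-1],None,fx=2,fy=2),cv2.resize(b[120:270,90:290,::-1],None,fx=2,fy=2)]))
E
```

```text
[0.50291831 0.12453837 0.16587351] [ 9.82382266e-01  1.86882427e-01 -2.05159443e-04]
```

View pics/lift.png

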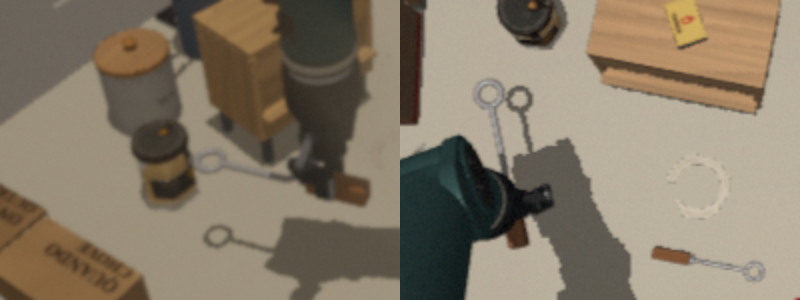

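Held: the ring is at side px (164.5,250.5) and top px (134.5,167.5). I'll triangulate it and express it in tool axes.

```bash
cat >> h.py <<'E'
def tri(a,b):
    (o1,d1),(o2,d2)=ray("side",*a),ray("top",*b)
    s,t=np.linalg.lstsq(np.c_[d1,-d2],o2-o1,rcond=None)[0]
    P,Q=o1+s*d1,o2+t*d2;return (P+Q)/2,np.linalg.norm(P-Q)
E
python3 - <<'E'
from h import *
P,e=tri((164.3,250.3),(134.3,167.3)); p,R=cur()
print(P,e,R.inv().apply(P-p)*1e3)
E
```

```text
[0.64400603 0.15600842 0.14541093] 0.004104245170903288 [145.1207173   -4.53869227  19.10649628]
```

```bash
cat >> h.py <<'E'
RT=np.array([.145,-.003,.019])
def tcp(ring,pitch=21,yaw=CY):
    R=Rt(yaw,pitch); return CAB+Rc.apply(np.asarray(ring))-R.apply(RT),R
def ringcab():
    p,R=cur(); return (Rc.inv().apply(p+R.apply(RT)-CAB)*1e3).round(1)
E
python3 - <<'E'
from h import *
p,R=tcp((-.116,.064,.096)); print(p); plan(p,R); p0,R0=cur(); print("after turn"); plan(p,R,p0,R)
E
```

```text
[0.47494341 0.02951698 0.06177468]
shift mm, tool axes: [-44.4  88.1 103.2]  units [-0.0555  0.1101  0.129 ] turn units [-1.05  5.21  5.73]
after turn
shift mm, tool axes: [-42.9  98.6  94. ]  units [-0.0536  0.1232  0.1174] turn units [0. 0. 0.]
```

Call:
drive_tool(
  motion=[0,0,0,-0.131,0.651,0.716,-1,0,0,0,-0.131,0.651,0.716,-1,0,0,0,-0.131,0.651,0.716,-1,0,0,0,-0.131,0.651,0.716,-1,0,0,0,-0.131,0.651,0.716,-1,0,0,0,-0.131,0.651,0.716,-1,0,0,0,-0.131,0.651,0.716,-1,0,0,0,-0.131,0.651,0.716,-1,0,0,0,0,0,0,-1],
)

```text
time: 6.62
tool_pos: [0.5016, 0.1251, 0.1649]
eef_rot: [0.021, 0.978, -0.105, 0.18]
ft_force: [0.2, 0.1, -1.9]
opening: 0.0203
grip_force: 87.9
```

Call:
drive_tool(
  motion=[-0.009,0.0205,0.0195,0,0,0,-1,-0.009,0.0205,0.0195,0,0,0,-1,-0.009,0.0205,0.0195,0,0,0,-1,-0.009,0.0205,0.0195,0,0,0,-1,-0.009,0.0205,0.0195,0,0,0,-1,-0.009,0.0205,0.0195,0,0,0,-1,0,0,0,0,0,0,-1],
)

```text
time: 7.5
tool_pos: [0.4969, 0.0539, 0.1272]
eef_rot: [0.034, 0.982, -0.11, 0.147]
ft_force: [1.1, 0.4, -1.5]
opening: 0.0204
grip_force: 87.8
```

```bash
python3 - <<'E'
from h import *
p,R=tcp((-.116,.064,.096)); plan(p,R); print(ringcab(), bot.state()["ft_force"])
a=bot.capture("side");b=bot.capture("top")
cv2.imwrite("pics/pre.png",np.hstack([cv2.resize(a[170:320,130:260,::-1],None,fx=3,fy=3),cv2.resize(b[110:260,140:270,::-1],None,fx=3,fy=3)]))
q,_=cur();r=q+cur()[1].apply(RT);print(pix("side",r),pix("top",r))
E
```

```text
shift mm, tool axes: [-34.8  26.3  58.7]  units [-0.0435  0.0329  0.0734] turn units [0.53 0.95 0.01]
[-97.8  91.6 151.8] [ 1.06317647  0.40446903 -1.52402566]
(np.float64(201.4311444789487), np.float64(216.58086183008714)) (np.float64(186.72723882755116), np.float64(167.46391124840295))
```

View pics/pre.png

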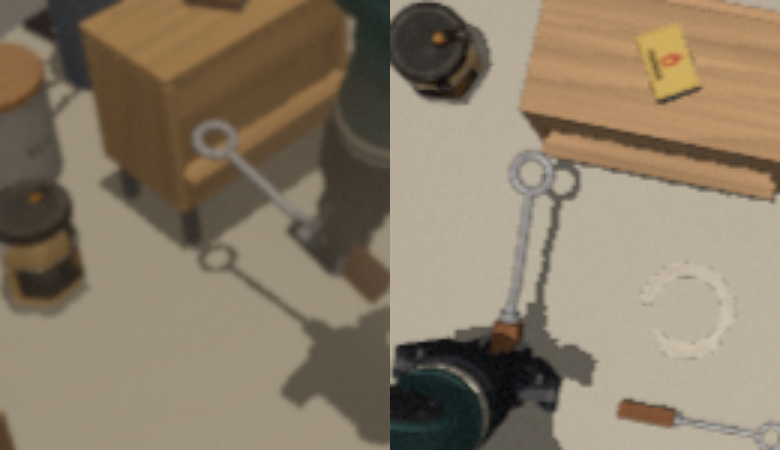

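The ring is at side px (201.3,216.3) and top px (186.7,167.7), as my model predicts, so RT is confirmed. The pose stopped short of the target, so I'll check the joint limits.

```bash
python3 - <<'E'
from h import *
s=bot.state(); print(s["joints"].round(3))
for pr in [(-.116,.064,.096),(-.088,.064,.107),(.015,.064,.146),(.015,-.06,.146)]:
  for pt in (16,21):
    p,R=tcp(pr,pt); print(pr,pt,p.round(3),np.hypot(*p[:2]).round(3))
E
```

```text
[-0.487  0.486  0.236  2.378  1.011  0.078 -3.084]
(-0.116, 0.064, 0.096) 16 [0.473 0.03  0.074] 0.474
(-0.116, 0.064, 0.096) 21 [0.475 0.03  0.062] 0.476
(-0.088, 0.064, 0.107) 16 [0.5   0.024 0.085] 0.5
(-0.088, 0.064, 0.107) 21 [0.502 0.024 0.073] 0.503
(0.015, 0.064, 0.146) 16 [0.601 0.002 0.124] 0.601
(0.015, 0.064, 0.146) 21 [0.603 0.001 0.112] 0.603
(0.015, -0.06, 0.146) 16 [ 0.574 -0.119  0.124] 0.586
(0.015, -0.06, 0.146) 21 [ 0.576 -0.12   0.112] 0.589
```

```bash
python3 - <<'E'
from h import *
p,R=cur(); print(p,ringcab()); w=[.52,.12,.17]
plan(w,R); plan(w,Rt(5,0),w,R); print(bot.state()["time"])
E
```

```text
[0.49704693 0.05559978 0.12756897] [-98.1  93.7 152.3]
shift mm, tool axes: [ 20.9 -66.4 -40.3]  units [ 0.0261 -0.083  -0.0504] turn units [0. 0. 0.]
shift mm, tool axes: [0. 0. 0.]  units [0. 0. 0.] turn units [ 1.15 -4.2  -4.37]
7.6
```

Joint 6 hits its limit when the tool itself tilts forward by 21°. I'll set the puller down and regrip it with the tool leaning back, so that the tool stays nearly upright at the cabinet.

Call:
drive_tool(
  motion=[0.0087,-0.0277,-0.0168,0,0,0,-1,0.0087,-0.0277,-0.0168,0,0,0,-1,0.0087,-0.0277,-0.0168,0,0,0,-1,0,0,0,0.19,-0.7,-0.73,-1,0,0,0,0.19,-0.7,-0.73,-1,0,0,0,0.19,-0.7,-0.73,-1,0,0,0,0.19,-0.7,-0.73,-1,0,0,0,0.19,-0.7,-0.73,-1,0,0,0,0.19,-0.7,-0.73,-1,0,0,0,0,0,0,-1,0,0,0,0,0,0,-1],
)

```text
time: 8.98
tool_pos: [0.5192, 0.1201, 0.1699]
eef_rot: [0.001, 0.999, 0.044, -0.0]
ft_force: [-0.6, 1.0, -1.7]
opening: 0.0203
grip_force: 87.9
```

```bash
python3 - <<'E'
from h import *
p,R=cur(); print(p,bot.state()["joints"].round(2)); print(R.as_matrix().round(3)); plan([.52,.12,.025],Rt(5,0))
E
```

```text
[0.51918982 0.12014218 0.1699054 ] [ 0.08  0.51 -0.53  2.09  0.42  0.65 -2.22]
[[ 0.996  0.087 -0.   ]
 [ 0.087 -0.996 -0.003]
 [-0.     0.003 -1.   ]]
shift mm, tool axes: [  0.8  -0.2 144.9]  units [ 0.0011 -0.0002  0.1811] turn units [0.04 0.   0.  ]
```

Call:
drive_tool(
  motion=[0,0,0.03,0,0,0,-1,0,0,0.05,0,0,0,-1,0,0,0.05,0,0,0,-1,0,0,0.03,0,0,0,-1,0,0,0.015,0,0,0,-1,0,0,0.0055,0,0,0,-1,0,0,0,0,0,0,-1],
)

```text
time: 9.85
tool_pos: [0.52, 0.1198, 0.0261]
eef_rot: [0.001, 0.999, 0.044, 0.0]
ft_force: [-0.6, -0.5, -1.0]
opening: 0.0206
grip_force: 87.8
```

Call:
drive_tool(
  motion=[0,0,0.003,0,0,0,-1,0,0,0,0,0,0,-1,0,0,0,0,0,0,1,0,0,0,0,0,0,1,0,0,0,0,0,0,1,0,0,0,0,0,0,1,0,0,0,0,-0.8,0,1,0,0,0,0,-0.8,0,1,0,0,0,0,-0.8,0,1,0,0,0,0,-0.8,0,1,0,0,0,0,-0.8,0,1,0,0,0,0,0,0,1],
)

```text
time: 11.35
tool_pos: [0.5206, 0.1193, 0.0227]
eef_rot: [0.007, 0.989, 0.042, -0.139]
ft_force: [-0.2, 0.2, 0.3]
opening: 0.0852
grip_force: 0.0
```

```bash
python3 - <<'E'
from h import *
p,R=cur(); print(p,bot.state()["joints"].round(2),bot.state()["opening"]); plan([.52,.1198,.0212],Rt(5,-16))
E
```

```text
[0.52056911 0.11934144 0.022703  ] [ 0.06  0.84 -0.5   1.96  0.45  0.74 -2.21] 0.08522394969865657
shift mm, tool axes: [-0.1 -0.5  1.6]  units [-0.0001 -0.0006  0.002 ] turn units [ 0.02 -0.01 -0.03]
```

Call:
drive_tool(
  motion=[0,0,0.0018,0,0,0,1,0,0,0,0,0,0,-1,0,0,0,0,0,0,-1,0,0,0,0,0,0,-1,0,0,0,0,0,0,-1,0,0,0,0,0,0,-1,0,0,0,0,0,0,-1],
  grip_force=90,
)

```text
time: 12.22
tool_pos: [0.5194, 0.1198, 0.0223]
eef_rot: [0.007, 0.989, 0.043, -0.139]
ft_force: [-0.6, 0.5, 4.8]
opening: 0.0203
grip_force: 88.6
```

Call:
drive_tool(
  motion=[-0.003,0,-0.01,0,0,0,-1,-0.008,0,-0.029,0,0,0,-1,-0.014,0,-0.048,0,0,0,-1,-0.014,0,-0.048,0,0,0,-1,-0.008,0,-0.029,0,0,0,-1,-0.003,0,-0.01,0,0,0,-1,0,0,0,0,0,0,-1],
)

```text
time: 13.1
tool_pos: [0.5189, 0.1194, 0.1664]
eef_rot: [0.007, 0.989, 0.043, -0.139]
ft_force: [0.2, -0.4, -2.2]
opening: 0.0203
grip_force: 87.9
```

```bash
python3 - <<'E'
from h import *
p,R=cur(); print(p)
a=bot.capture("side");b=bot.capture("top")
cv2.imwrite("pics/lift2.png",np.hstack([cv2.resize(a[170:320,100:230,::-1],None,fx=3,fy=3),cv2.resize(b[110:260,100:230,::-1],None,fx=3,fy=3)]))
E
```

```text
[0.51894859 0.11935764 0.16643743]
```

View pics/lift2.png

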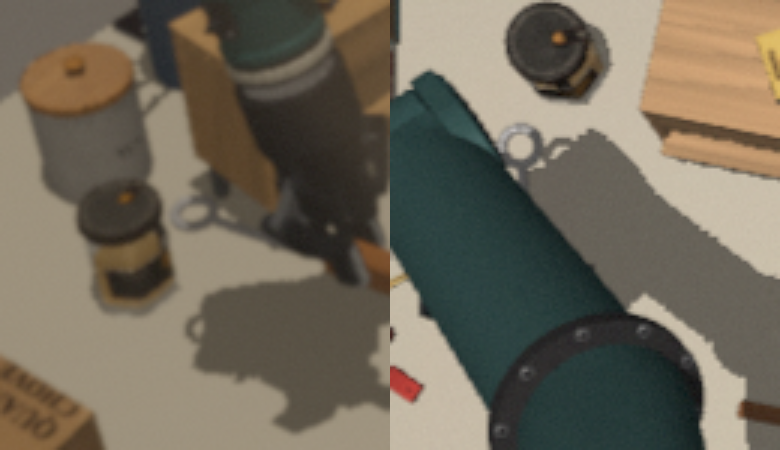

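The ring is at side px (164.3,240.3) and top px (143,158.3).

```bash
python3 - <<'E'
from h import *
P,e=tri((164,240),(142.7,158)); p,R=cur()
print(P,e,R.inv().apply(P-p)*1e3, Rt(5,0).inv().apply(P-p)*1e3)
RTn=Rt(5,-16).inv().apply(Rt(5,0).apply([.145,-.003,.018]));print(RTn)
r=p+R.apply(RTn);print(pix("side",r),pix("top",r))
E
```

```text
[0.66461579 0.13422087 0.14944526] 0.001620235373146032 [145.65123096  -2.34540129 -25.44754194] [146.98119275  -2.28275707  16.08345034]
[ 0.14434442 -0.003      -0.02266471]
(np.float64(165.05308580347545), np.float64(241.22809489159093)) (np.float64(142.52627823884467), np.float64(158.74709038877933))
```

```bash
cat >> h.py <<'E'
RT=np.array([.1448,-.003,-.0233])  # regrasped: tool pitch = puller pitch - 16
def go(ring,pp=21):
    p,R=tcp(ring,pp-16);plan(p,R);print("tcp",p.round(3),"ring now",ringcab())
E
python3 - <<'E'
from h import *
go((-.116,.064,.096)); p,R=tcp((-.116,.064,.096),5); p0,_=cur(); print("after"); plan(p,R,p0,R)
E
```

```text
shift mm, tool axes: [-19.7  85.2 115.7]  units [-0.0247  0.1065  0.1446] turn units [0.47 5.24 4.35]
tcp [0.475 0.03  0.06 ] ring now [-97.  204.2 147.6]
after
shift mm, tool axes: [-32.3  96.9 102.9]  units [-0.0404  0.1211  0.1287] turn units [0. 0. 0.]
```

Call:
drive_tool(
  motion=[0,0,0,0.067,0.749,0.621,-1,0,0,0,0.067,0.749,0.621,-1,0,0,0,0.067,0.749,0.621,-1,0,0,0,0.067,0.749,0.621,-1,0,0,0,0.067,0.749,0.621,-1,0,0,0,0.067,0.749,0.621,-1,0,0,0,0.067,0.749,0.621,-1,0,0,0,0,0,0,-1],
)

```text
time: 14.2
tool_pos: [0.5172, 0.1196, 0.1655]
eef_rot: [0.005, 0.993, -0.107, 0.043]
ft_force: [-0.9, -0.0, -1.6]
opening: 0.0204
grip_force: 87.8
```

Call:
drive_tool(
  motion=[-0.012,0.0202,0.0215,0,0,0,-1,-0.012,0.0202,0.0215,0,0,0,-1,-0.012,0.0202,0.0215,0,0,0,-1,-0.004,0.0202,0.0215,0,0,0,-1,0,0.0202,0.0215,0,0,0,-1,0,0.0202,0.0215,0,0,0,-1,0,0,0,0,0,0,-1],
)

```text
time: 15.08
tool_pos: [0.4754, 0.0285, 0.0593]
eef_rot: [0.005, 0.993, -0.109, 0.043]
ft_force: [-0.4, -0.7, -1.1]
opening: 0.0202
grip_force: 88.2
```

```bash
python3 - <<'E'
from h import *
print(bot.state()["joints"].round(2));go((-.116,.064,.096)); 
E
```

```text
[-0.07  0.61 -0.14  2.33  0.73  0.17 -2.69]
shift mm, tool axes: [-0.7 -0.9 -0.9]  units [-0.0008 -0.0011 -0.0011] turn units [ 0.02  0.02 -0.02]
tcp [0.475 0.03  0.06 ] ring now [-115.2   63.    94.9]
```

```bash
python3 - <<'E'
from h import *
go((.015,.064,.146)); go((-.06,.064,.118))
E
```

```text
shift mm, tool axes: [134.1  -1.  -39.5]  units [ 0.1677 -0.0013 -0.0494] turn units [ 0.02  0.02 -0.02]
tcp [0.603 0.001 0.11 ] ring now [-115.2   63.    94.9]
shift mm, tool axes: [ 57.   -0.9 -18. ]  units [ 0.0713 -0.0012 -0.0226] turn units [ 0.02  0.02 -0.02]
tcp [0.53  0.018 0.082] ring now [-115.2   63.    94.9]
```

Call:
drive_tool(
  motion=[0.012,0,-0.0038,0,0,0,-1,0.02,0,-0.0063,0,0,0,-1,0.02,0,-0.0063,0,0,0,-1,0.02,0,-0.0063,0,0,0,-1,0,0,0,0,0,0,-1],
)

```text
time: 15.7
tool_pos: [0.534, 0.0186, 0.0858]
eef_rot: [0.003, 0.993, -0.108, 0.047]
ft_force: [0.8, -0.3, -0.6]
opening: 0.0201
grip_force: 88.2
```

```bash
python3 - <<'E'
from h import *
print(bot.state()["joints"].round(2),bot.state()["ft_force"]);go((.015,.064,.146))
a=bot.capture("side");b=bot.capture("top")
cv2.imwrite("pics/ins.png",np.hstack([cv2.resize(a[150:300,150:280,::-1],None,fx=3,fy=3),cv2.resize(b[110:260,150:280,::-1],None,fx=3,fy=3)]))
p,R=cur()
for k in ([.1448,-.003,-.0233],): print(pix("side",p+R.apply(k)),pix("top",p+R.apply(k)))
E
```

```text
[ 0.1   0.61 -0.31  2.19  0.65  0.34 -2.56] [ 0.78448471 -0.27988463 -0.64168393]
shift mm, tool axes: [ 72.9   1.8 -17.6]  units [ 0.0912  0.0023 -0.022 ] turn units [-0.07 -0.1  -0.02]
tcp [0.603 0.001 0.11 ] ring now [-56.2  65.7 122.6]
(np.float64(201.02138790646438), np.float64(213.7429495213288)) (np.float64(203.22101384897547), np.float64(156.5678071525314))
```

View pics/ins.png

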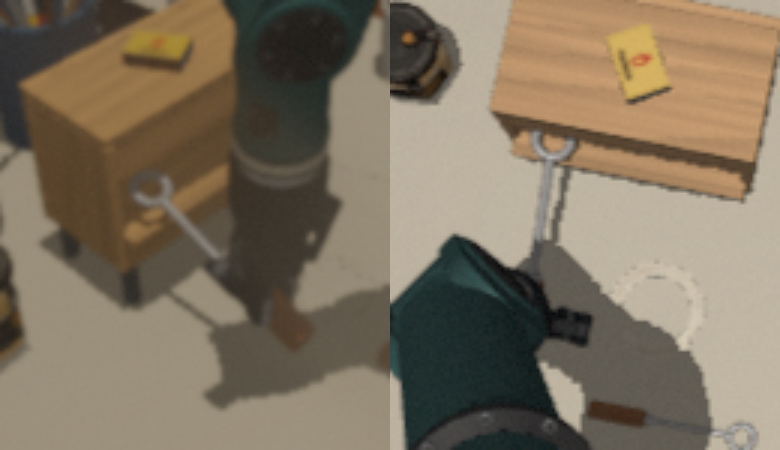

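The ring is entering under the board at side px (200.7,213) and top px (204.3,156.3), matching the model. Going on in.

Call:
drive_tool(
  motion=[0.02,0.0005,-0.0048,0,0,0,-1,0.025,0.0005,-0.006,0,0,0,-1,0.025,0.0005,-0.006,0,0,0,-1,0.018,0.0003,-0.0045,-0.07,-0.1,0,-1,0,0,0,0,0,0,-1],
)

```text
time: 16.42
tool_pos: [0.5995, 0.0016, 0.1079]
eef_rot: [0.006, 0.993, -0.109, 0.042]
ft_force: [-0.6, -0.3, -1.1]
opening: 0.0204
grip_force: 88.2
```

```bash
python3 - <<'E'
from h import *
print(bot.state()["joints"].round(2),bot.state()["ft_force"]);go((.015,.064,.146));go((.015,.014,.146))
E
```

```text
[ 0.2   0.63 -0.41  2.03  0.58  0.51 -2.42] [-0.62224779 -0.31465301 -1.06496868]
shift mm, tool axes: [ 3.5 -0.5 -2. ]  units [ 0.0044 -0.0006 -0.0025] turn units [ 0.03  0.04 -0.02]
tcp [0.603 0.001 0.11 ] ring now [ 11.8  63.4 143.3]
shift mm, tool axes: [ 3.6 49.5 -1.9]  units [ 0.0045  0.0619 -0.0023] turn units [ 0.03  0.04 -0.02]
tcp [ 0.592 -0.047  0.11 ] ring now [ 11.8  63.4 143.3]
```

Call:
drive_tool(
  motion=[0.0044,0,-0.0025,0,0,0,-1,0,0.004,0,0,0,0,-1,0,0,0,0,0,0,-1],
)

```text
time: 16.8
tool_pos: [0.5992, -0.0024, 0.1094]
eef_rot: [0.006, 0.993, -0.108, 0.04]
ft_force: [0.6, 0.4, -1.7]
opening: 0.0203
grip_force: 88.2
```

Call:
drive_tool(
  motion=[0,0.005,0,0,0,0,-1,0,0,0,0,0,0,-1],
)

```text
time: 17.05
tool_pos: [0.5987, -0.0065, 0.1095]
eef_rot: [0.006, 0.993, -0.108, 0.04]
ft_force: [0.3, -0.3, -0.8]
opening: 0.0201
grip_force: 88.1
```

Call:
drive_tool(
  motion=[0,0.005,0,0,0,0,-1,0,0,0,0,0,0,-1],
)

```text
time: 17.3
tool_pos: [0.5981, -0.0104, 0.1095]
eef_rot: [0.006, 0.993, -0.108, 0.041]
ft_force: [-0.3, 0.0, -1.8]
opening: 0.0205
grip_force: 88.1
```

```bash
python3 - <<'E'
from h import *
s=bot.state();print(s["joints"].round(2),s["wrist_torque"].round(3),s["ft_force"].round(2));go((.016,.044,.146))
E
```

```text
[ 0.22  0.63 -0.41  2.03  0.58  0.51 -2.4 ] [ 0.053  0.253 -0.007] [-0.29  0.01 -1.81]
shift mm, tool axes: [ 3.2  7.5 -0.3]  units [ 0.004   0.0093 -0.0004] turn units [ 0.06  0.08 -0.01]
tcp [ 0.6   -0.018  0.11 ] ring now [ 13.1  51.5 144.6]
```

Call:
drive_tool(
  motion=[0.003,0.005,0,0,0.07,0,-1,0,0,0,0,0,0,-1],
)

```text
time: 17.55
tool_pos: [0.5998, -0.0148, 0.1098]
eef_rot: [0.007, 0.993, -0.108, 0.043]
ft_force: [0.9, -0.0, -1.1]
opening: 0.0202
grip_force: 88.2
```

Call:
drive_tool(
  motion=[0,0.005,0,0,0,0,-1,0,0,0,0,0,0,-1],
)

```text
time: 17.8
tool_pos: [0.5987, -0.0186, 0.1098]
eef_rot: [0.007, 0.993, -0.108, 0.043]
ft_force: [-0.3, 0.3, -2.1]
opening: 0.0202
grip_force: 88.2
```

Call:
drive_tool(
  motion=[0,0.005,0,0,0,0,-1,0,0,0,0,0,0,-1],
)

```text
time: 18.05
tool_pos: [0.5978, -0.0226, 0.1098]
eef_rot: [0.007, 0.993, -0.108, 0.043]
ft_force: [0.1, -0.4, -0.9]
opening: 0.0206
grip_force: 88.2
```

```bash
python3 - <<'E'
from h import *
s=bot.state();print(s["wrist_torque"].round(3),s["ft_force"].round(2));go((.016,.034,.146))
E
```

```text
[0.042 0.298 0.043] [ 0.08 -0.4  -0.91]
shift mm, tool axes: [ 0.8  5.5 -0.3]  units [ 0.001   0.0069 -0.0003] turn units [ 0.06  0.   -0.01]
tcp [ 0.597 -0.028  0.11 ] ring now [ 15.3  39.5 145.6]
```

Ring is at (15,39.5,145.6) with no contact. Continuing.

Call:
drive_tool(
  motion=[0,0.005,0,0,0,0,-1,0,0,0,0,0,0,-1],
)

```text
time: 18.3
tool_pos: [0.597, -0.0264, 0.1098]
eef_rot: [0.007, 0.993, -0.108, 0.043]
ft_force: [0.3, -0.5, -0.8]
opening: 0.0199
grip_force: 88.2
```

Call:
drive_tool(
  motion=[0,0.005,0,0,0,0,-1,0,0,0,0,0,0,-1],
)

```text
time: 18.55
tool_pos: [0.5961, -0.0304, 0.1098]
eef_rot: [0.007, 0.993, -0.108, 0.043]
ft_force: [-0.3, -0.1, -1.1]
opening: 0.0202
grip_force: 88.2
```

```bash
python3 - <<'E'
from h import *
s=bot.state();print(s["wrist_torque"].round(3),s["ft_force"].round(2),ringcab())
E
```

```text
[ 0.025  0.224 -0.005] [-0.26 -0.13 -1.07] [ 15.2  31.5 145.6]
```

Call:
drive_tool(
  motion=[0,0.005,0,0,0,0,-1,0,0,0,0,0,0,-1],
)

```text
time: 18.8
tool_pos: [0.5953, -0.0343, 0.1098]
eef_rot: [0.007, 0.993, -0.108, 0.043]
ft_force: [0.2, 0.4, -1.2]
opening: 0.0201
grip_force: 88.2
```

Call:
drive_tool(
  motion=[0,0.005,0,0,0,0,-1,0,0,0,0,0,0,-1],
)

```text
time: 19.05
tool_pos: [0.5944, -0.0382, 0.1099]
eef_rot: [0.007, 0.993, -0.108, 0.043]
ft_force: [0.5, -0.5, -1.0]
opening: 0.0203
grip_force: 88.2
```

```bash
python3 - <<'E'
from h import *
s=bot.state();print(s["wrist_torque"].round(3),s["ft_force"].round(2),ringcab())
E
```

```text
[-0.017  0.242 -0.013] [ 0.5  -0.45 -0.98] [ 15.3  23.5 145.6]
```

Call:
drive_tool(
  motion=[0,0.005,0,0,0,0,-1,0,0,0,0,0,0,-1],
)

```text
time: 19.3
tool_pos: [0.5936, -0.0421, 0.1099]
eef_rot: [0.007, 0.993, -0.108, 0.043]
ft_force: [-0.4, -1.3, -1.6]
opening: 0.0201
grip_force: 88.2
```

Call:
drive_tool(
  motion=[0,0.005,0,0,0,0,-1,0,0,0,0,0,0,-1],
)

```text
time: 19.55
tool_pos: [0.5927, -0.046, 0.1099]
eef_rot: [0.007, 0.993, -0.108, 0.043]
ft_force: [0.3, -0.4, -2.0]
opening: 0.0202
grip_force: 88.2
```

```bash
python3 - <<'E'
from h import *
s=bot.state();print(s["wrist_torque"].round(3),s["ft_force"].round(2),ringcab())
E
```

```text
[ 0.073  0.256 -0.053] [ 0.25 -0.39 -2.02] [ 15.2  15.5 145.6]
```

Call:
drive_tool(
  motion=[0,0.005,0,0,0,0,-1,0,0,0,0,0,0,-1],
)

```text
time: 19.8
tool_pos: [0.5918, -0.0499, 0.1099]
eef_rot: [0.007, 0.993, -0.108, 0.043]
ft_force: [-0.7, -0.8, -0.7]
opening: 0.02
grip_force: 88.2
```

```bash
python3 - <<'E'
from h import *
s=bot.state();print(s["wrist_torque"].round(3),s["ft_force"].round(2),ringcab())
E
```

```text
[ 0.127  0.262 -0.014] [-0.66 -0.83 -0.69] [ 15.3  11.5 145.7]
```

Call:
drive_tool(
  motion=[0,0.005,0,0,0,0,-1,0,0,0,0,0,0,-1],
)

```text
time: 20.05
tool_pos: [0.591, -0.0538, 0.1099]
eef_rot: [0.007, 0.993, -0.108, 0.043]
ft_force: [-0.7, 0.1, -2.1]
opening: 0.0203
grip_force: 88.2
```

```bash
python3 - <<'E'
from h import *
s=bot.state();print(s["wrist_torque"].round(3),s["ft_force"].round(2),ringcab())
E
```

```text
[ 0.051  0.226 -0.037] [-0.67  0.06 -2.09] [ 15.3   7.5 145.7]
```

Call:
drive_tool(
  motion=[0,0.005,0,0,0,0,-1,0,0,0,0,0,0,-1],
)

```text
time: 20.3
tool_pos: [0.5901, -0.0577, 0.1099]
eef_rot: [0.007, 0.993, -0.108, 0.043]
ft_force: [-0.0, -0.9, -2.2]
opening: 0.02
grip_force: 88.2
```

```bash
python3 - <<'E'
from h import *
s=bot.state();print(s["wrist_torque"].round(3),s["ft_force"].round(2),ringcab())
E
```

```text
[0.08  0.226 0.004] [-0.03 -0.91 -2.18] [ 15.3   3.5 145.7]
```

Call:
drive_tool(
  motion=[0,0.005,0,0,0,0,-1,0,0,0,0,0,0,-1],
)

```text
time: 20.55
tool_pos: [0.5894, -0.0614, 0.11]
eef_rot: [0.006, 0.993, -0.108, 0.043]
ft_force: [0.5, -0.2, -1.7]
opening: 0.0203
grip_force: 88.1
```

```bash
python3 - <<'E'
from h import *
s=bot.state();print(s["wrist_torque"].round(3),s["ft_force"].round(2),ringcab())
E
```

```text
[ 0.061  0.219 -0.012] [ 0.52 -0.22 -1.66] [ 15.3  -0.2 145.8]
```

Call:
drive_tool(
  motion=[0,0.004,0,0,0,0,-1,0,0,0,0,0,0,-1],
)

```text
time: 20.8
tool_pos: [0.589, -0.0629, 0.1101]
eef_rot: [0.006, 0.993, -0.107, 0.043]
ft_force: [0.3, 2.2, -1.8]
opening: 0.0203
grip_force: 88.5
```

```bash
python3 - <<'E'
from h import *
s=bot.state();print(s["wrist_torque"].round(3),s["ft_force"].round(2),ringcab())
E
```

```text
[0.506 0.28  0.415] [ 0.29  2.21 -1.79] [ 15.2  -1.4 146. ]
```

Call:
drive_tool(
  motion=[0,0.004,0,0,0,0,-1,0,0,0,0,0,0,-1],
)

```text
time: 21.05
tool_pos: [0.5885, -0.0645, 0.1102]
eef_rot: [0.005, 0.993, -0.105, 0.044]
ft_force: [0.7, 6.4, -1.4]
opening: 0.0201
grip_force: 89.3
```

```bash
python3 - <<'E'
from h import *
s=bot.state();print(s["wrist_torque"].round(3),s["ft_force"].round(2),ringcab())
E
```

```text
[1.092 0.214 0.893] [ 0.74  6.39 -1.44] [ 15.1  -2.6 146.2]
```

Contact with the upright at ring y ≈ -0.5, so the hook is at y ≈ -22.5. Backing off and raising above the tip.

Call:
drive_tool(
  motion=[0,-0.008,0,0,0,0,-1,0,0,0,0,0,0,-1,0,0,-0.013,0,0,0,-1,0,0,-0.013,0,0,0,-1,0,0,0,0,0,0,-1],
)

```text
time: 21.68
tool_pos: [0.5884, -0.0613, 0.1321]
eef_rot: [0.007, 0.993, -0.109, 0.044]
ft_force: [0.3, 0.2, -1.8]
opening: 0.0205
grip_force: 88.3
```

```bash
python3 - <<'E'
from h import *
s=bot.state();print(s["wrist_torque"].round(3),s["ft_force"].round(2),s["joints"].round(2));go((.0145,-.0225,.167))
E
```

```text
[ 0.07   0.194 -0.011] [ 0.29  0.21 -1.81] [ 0.34  0.59 -0.45  2.04  0.56  0.53 -2.3 ]
shift mm, tool axes: [ 0.1 22.1  1.1]  units [0.0001 0.0276 0.0013] turn units [ 0.05 -0.03 -0.02]
tcp [ 0.584 -0.083  0.131] ring now [ 14.3  -0.5 168.3]
```

Call:
drive_tool(
  motion=[0,0.009,0,0,0,0,-1,0,0.0095,0,0,0,0,-1,0,0.0095,0,0,0,0,-1,0,0,0,0,0,0,-1],
)

```text
time: 22.18
tool_pos: [0.5823, -0.0839, 0.1304]
eef_rot: [0.007, 0.993, -0.109, 0.043]
ft_force: [0.5, 0.3, -0.9]
opening: 0.0199
grip_force: 88.2
```

```bash
python3 - <<'E'
from h import *
s=bot.state();print(s["wrist_torque"].round(3),s["ft_force"].round(2));go((.0145,-.0225,.150))
E
```

```text
[0.096 0.246 0.003] [ 0.54  0.28 -0.88]
shift mm, tool axes: [-0.2 -1.3 16.3]  units [-0.0002 -0.0016  0.0204] turn units [ 0.06  0.01 -0.03]
tcp [ 0.584 -0.083  0.114] ring now [ 13.3 -23.9 166.1]
```

Call:
drive_tool(
  motion=[0,-0.001,0.005,0,0,0,-1,0,-0.0006,0.004,0,0,0,-1,0,0,0,0,0,0,-1],
)

```text
time: 22.55
tool_pos: [0.5836, -0.0809, 0.1232]
eef_rot: [0.006, 0.993, -0.108, 0.043]
ft_force: [-0.1, -1.2, -1.7]
opening: 0.02
grip_force: 88.2
```

Call:
drive_tool(
  motion=[0,0,0.004,0,0,0,-1,0,0,0,0,0,0,-1],
)

```text
time: 22.8
tool_pos: [0.5838, -0.0814, 0.1202]
eef_rot: [0.006, 0.993, -0.108, 0.043]
ft_force: [-0.3, 0.0, -1.4]
opening: 0.0199
grip_force: 88.2
```

```bash
python3 - <<'E'
from h import *
s=bot.state();print(s["wrist_torque"].round(3),s["ft_force"].round(2));go((.0145,-.0225,.150))
E
```

```text
[ 0.044  0.222 -0.01 ] [-0.31  0.04 -1.38]
shift mm, tool axes: [-0.2  1.5  6. ]  units [-0.0003  0.0019  0.0075] turn units [0.05 0.01 0.  ]
tcp [ 0.584 -0.083  0.114] ring now [ 14.2 -20.8 155.9]
```

Call:
drive_tool(
  motion=[0,0.0015,0.004,0,0,0,-1,0,0,0,0,0,0,-1],
)

```text
time: 23.05
tool_pos: [0.5838, -0.083, 0.117]
eef_rot: [0.007, 0.993, -0.108, 0.043]
ft_force: [0.5, 0.6, -2.0]
opening: 0.0204
grip_force: 88.2
```

Call:
drive_tool(
  motion=[0,0,0.004,0,0,0,-1,0,0,0,0,0,0,-1],
)

```text
time: 23.3
tool_pos: [0.5841, -0.0828, 0.1138]
eef_rot: [0.006, 0.993, -0.108, 0.043]
ft_force: [0.2, -0.4, -1.9]
opening: 0.02
grip_force: 88.2
```

```bash
python3 - <<'E'
from h import *
s=bot.state();print(s["wrist_torque"].round(3),s["ft_force"].round(2));go((.0145,-.0225,.140))
E
```

```text
[ 0.049  0.192 -0.007] [ 0.16 -0.38 -1.9 ]
shift mm, tool axes: [-1.1  0.2  9.6]  units [-0.0014  0.0003  0.012 ] turn units [0.05 0.01 0.  ]
tcp [ 0.584 -0.083  0.104] ring now [ 14.8 -22.2 149.6]
```

Call:
drive_tool(
  motion=[-0.0004,0,0.004,0,0,0,-1,-0.0004,0,0.004,0,0,0,-1,0,0,0,0,0,0,-1],
)

```text
time: 23.68
tool_pos: [0.5839, -0.0827, 0.1073]
eef_rot: [0.006, 0.993, -0.108, 0.043]
ft_force: [0.9, -0.3, -1.1]
opening: 0.0203
grip_force: 88.2
```

Call:
drive_tool(
  motion=[0,-0.006,0,0,0,0,-1,0,-0.0065,0,0,0,0,-1,0,0,0,0,0,0,-1],
)

```text
time: 24.05
tool_pos: [0.5863, -0.0738, 0.1076]
eef_rot: [0.007, 0.993, -0.109, 0.043]
ft_force: [-0.9, -2.3, -0.9]
opening: 0.02
grip_force: 88.1
```

```bash
python3 - <<'E'
from h import *
s=bot.state();print(s["wrist_torque"].round(3),s["ft_force"].round(2),ringcab())
E
```

```text
[-0.339  0.261 -0.351] [-0.87 -2.34 -0.87] [ 15.  -13.2 143.4]
```

Contact at y ≈ -14 on the way back, with free travel from -22: the upright is inside the ring hole. Re-centring and lowering.

Call:
drive_tool(
  motion=[0,0.0105,0,0,0,0,-1,0,0,0,0,0,0,-1,-0.0004,0,0.004,0,0,0,-1,0,0,0,0,0,0,-1],
)

```text
time: 24.55
tool_pos: [0.5843, -0.0807, 0.1041]
eef_rot: [0.006, 0.993, -0.107, 0.043]
ft_force: [0.6, 0.1, -2.1]
opening: 0.0203
grip_force: 88.3
```

Call:
drive_tool(
  motion=[-0.0004,0,0.004,0,0,0,-1,0,0,0,0,0,0,-1],
)

```text
time: 24.8
tool_pos: [0.5843, -0.081, 0.1009]
eef_rot: [0.006, 0.993, -0.108, 0.043]
ft_force: [0.0, 0.4, -1.9]
opening: 0.0199
grip_force: 88.3
```

```bash
python3 - <<'E'
from h import *
s=bot.state();print(s["wrist_torque"].round(3),s["ft_force"].round(2));go((.0145,-.0225,.133))
E
```

```text
[0.065 0.271 0.044] [ 0.03  0.37 -1.92]
shift mm, tool axes: [-0.4  2.   3.7]  units [-0.0004  0.0025  0.0046] turn units [0.05 0.01 0.01]
tcp [ 0.584 -0.083  0.097] ring now [ 14.6 -20.3 136.6]
```

Call:
drive_tool(
  motion=[0,0.001,0.0025,0,0,0,-1,0,0,0,0,0,0,-1],
)

```text
time: 25.05
tool_pos: [0.5844, -0.0822, 0.099]
eef_rot: [0.006, 0.993, -0.108, 0.043]
ft_force: [-0.0, 1.2, -1.4]
opening: 0.0197
grip_force: 88.3
```

Call:
drive_tool(
  motion=[0,0,0.0025,0,0,0,-1,0,0,0,0,0,0,-1],
)

```text
time: 25.3
tool_pos: [0.5846, -0.0821, 0.0971]
eef_rot: [0.006, 0.993, -0.108, 0.043]
ft_force: [-0.2, 0.8, -1.9]
opening: 0.0205
grip_force: 88.3
```

```bash
python3 - <<'E'
from h import *
s=bot.state();print(s["wrist_torque"].round(3),s["ft_force"].round(2));go((.0145,-.0225,.133))
E
```

```text
[ 0.038  0.276 -0.005] [-0.16  0.81 -1.91]
shift mm, tool axes: [-0.6  1.1 -0.1]  units [-0.0007  0.0013 -0.0002] turn units [0.05 0.   0.  ]
tcp [ 0.584 -0.083  0.097] ring now [ 15.1 -21.4 132.9]
```

Call:
drive_tool(
  motion=[0,0,0.002,0,0,0,-1,0,0,0,0,0,0,-1],
)

```text
time: 25.55
tool_pos: [0.585, -0.0821, 0.0957]
eef_rot: [0.006, 0.993, -0.108, 0.043]
ft_force: [-0.0, -0.9, -0.7]
opening: 0.0203
grip_force: 88.4
```

```bash
python3 - <<'E'
from h import *
s=bot.state();print(s["wrist_torque"].round(3),s["ft_force"].round(2),ringcab())
E
```

```text
[-0.002  0.073 -0.053] [-0.03 -0.94 -0.67] [ 15.5 -21.3 131.6]
```

Call:
drive_tool(
  motion=[0,0,0.002,0,0,0,-1,0,0,0,0,0,0,-1],
)

```text
time: 25.8
tool_pos: [0.5852, -0.0821, 0.0948]
eef_rot: [0.007, 0.993, -0.108, 0.044]
ft_force: [-2.2, 0.2, 6.1]
opening: 0.0203
grip_force: 89.4
```

```bash
python3 - <<'E'
from h import *
s=bot.state();print(s["wrist_torque"].round(3),s["ft_force"].round(2),ringcab())
E
```

```text
[-0.081  0.17  -0.007] [-2.17  0.22  6.12] [ 15.6 -21.2 130.7]
```

The ring is seated: 6 N on support at z ≈ 131. Easing up slightly, then opening slowly.

Call:
drive_tool(
  motion=[0,0,-0.0017,0,0,0,-1,0,0,0,0,0,0,-1,0,0,0,0,0,0,-0.4,0,0,0,0,0,0,-0.2,0,0,0,0,0,0,0.2,0,0,0,0,0,0,0.6,0,0,0,0,0,0,1,0,0,0,0,0,0,1,0,0,0,0,0,0,1],
)

```text
time: 26.92
tool_pos: [0.5848, -0.0821, 0.0954]
eef_rot: [0.006, 0.993, -0.108, 0.043]
ft_force: [-0.6, 1.3, 0.0]
opening: 0.0854
grip_force: 0.0
```

Call:
drive_tool(
  motion=[-0.002,0,-0.01,0,0,0,1,-0.005,0,-0.025,0,0,0,1,-0.01,0,-0.04,0,0,0,1,-0.01,0,-0.045,0,0,0,1,-0.02,0,-0.04,0,0,0,1,-0.02,0,-0.02,0,0,0,1,0,0,0,0,0,0,1],
)

```text
time: 27.8
tool_pos: [0.5199, -0.0672, 0.2363]
eef_rot: [0.007, 0.993, -0.108, 0.045]
ft_force: [0.1, 0.3, -0.1]
opening: 0.0855
grip_force: 0.0
```

```bash
python3 - <<'E'
from h import *
print(cur()[0],bot.state()["ft_force"])
a=bot.capture("side");b=bot.capture("top")
cv2.imwrite("pics/end.png",np.hstack([cv2.resize(a[130:280,150:280,::-1],None,fx=3,fy=3),cv2.resize(b[100:250,160:290,::-1],None,fx=3,fy=3)]))
E
```

```text
[ 0.5198642  -0.06723349  0.23628382] [ 0.0649609   0.28715116 -0.14207965]
```

View pics/end.png

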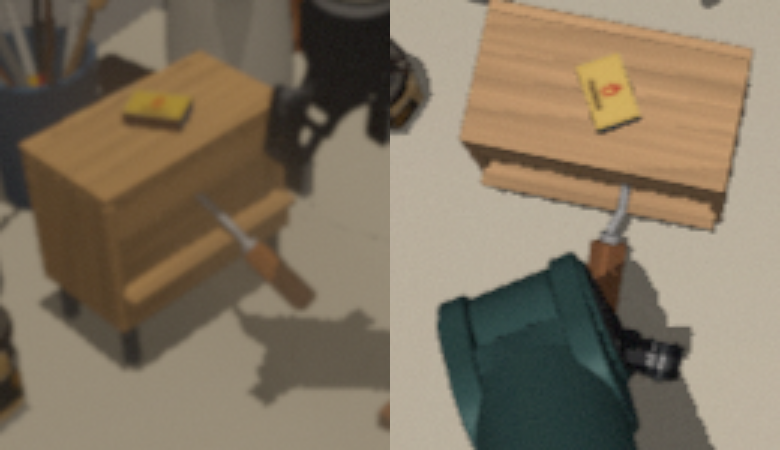

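The puller hangs with its rod on the ledge (side crop 240,235) and its handle sticking out (280,275). The gripper is clear and the matchbox hasn't moved. Handing in.

```bash
python3 -c "
from cell import bot
print(bot.job_done())"
```

```text
the job is handed in; nothing more can be done
None
```

The puller is hung on the hook, with its rod on the ledge and its handle sticking out; the gripper is clear and the job is handed in at about 28 s, with no verdict reported back.

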